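Spot-punch a pack of blanks and stack it for drilling

TASK

Stack all the aluminium blanks on the bed of the spotting press, squarely inside the scribed rectangle with their edges flush, and with the mallet strike the sprung punch down with a sharp blow so that it hits the top of the pack. Then lay the mallet back in its rest and move the blanks over to the plywood carrier board for drilling, again in one pile squarely inside its scribed rectangle. Leave the other things on the bench where they are.

Things in the scene. Friction and masses are not known exactly. Their poses are not given: they have to be found in the camera images.
- blank0: one of three to five alike flat bare-aluminium blanks (absent ones read None), 130 mm long (own x), 50 mm wide (own y), 8 mm thick, about 0.14 kg, lying flat on the bench at the start; origin at the centre of the underside
- blank1: one of three to five alike flat bare-aluminium blanks (absent ones read None), 130 mm long (own x), 50 mm wide (own y), 8 mm thick, about 0.14 kg, lying flat on the bench at the start; origin at the centre of the underside
- blank2: one of three to five alike flat bare-aluminium blanks (absent ones read None), 130 mm long (own x), 50 mm wide (own y), 8 mm thick, about 0.14 kg, lying flat on the bench at the start; origin at the centre of the underside
- blank3: one of three to five alike flat bare-aluminium blanks (absent ones read None), 130 mm long (own x), 50 mm wide (own y), 8 mm thick, about 0.14 kg, lying flat on the bench at the start; origin at the centre of the underside
- blank4: one of three to five alike flat bare-aluminium blanks (absent ones read None), 130 mm long (own x), 50 mm wide (own y), 8 mm thick, about 0.14 kg, lying flat on the bench at the start; origin at the centre of the underside
- bed_mark (a point): centre of the rectangle scribed on the flat dark-steel bed of the spotting press, on the bed's top, 20 mm above the bench. The rectangle has the blanks' outline: 130 mm along this point's y, 50 mm along its x. The bed is 170 mm wide along x and runs from y = -78 to +122 mm
- press: the spotting press, bolted down; origin 20 mm under bed_mark, same axes. Seen from bed_mark, a grey column (50 mm wide in x) stands at y = +85 to +119 mm, and two upright side rails, open at both ends, stand on the bed at y = +5 to +70 mm, inner faces 60 mm apart (30 mm either side of the middle), 6 mm thick and 46 mm high
- press_nose (a point): lower free edge of the grey arm (36 mm wide in x) that the press's column carries over the rectangle's +y end: at y = +27 mm from bed_mark, 66 mm above the bed; the arm's top is 96 mm above the bed. The punch tip hangs below it, 53 mm above the bed. So hold the blanks near their other end, bring them low over the bed and slide them in towards +y under arm and punch
- punch (a joint): the sprung steel centre punch in the arm of the press, its axis upright at x = 0, y = +45 mm from bed_mark; value = how far it is pressed down, 0 (up) to 0.036 m; the spring takes 2.4 N to start plus 0.12 N per mm and raises it again by itself. With 5 blanks under it the tip meets the top one after 13 mm, with 4 after 21 mm, with 3 after 29 mm. A tap counts as a sharp blow from 50 mm/s
- punch_head (a point): centre of the flat round top of the punch (32 mm across), 148 mm above the bed when up; it moves down with the punch; this is what the mallet strikes
- punch_tip (a point): lower tip of the punch, 10 mm across, 95 mm under punch_head
- board_mark (a point): centre of a second scribed rectangle of the blanks' outline (130 mm along this point's y, 50 mm along its x) on the top of a plywood carrier board (fixed), 6 mm above the bench; the board is 180 mm along y and 110 mm along x. Two plywood side rails stand at y = +5 to +70 mm, inner faces 60 mm apart, 8 mm thick, 46 mm high; nothing is above it, so blanks are best held near their -y end
- mallet: wooden mallet about 0.26 kg; origin on the handle's axis at the place to grip it, 43 mm from the head's inner face. Own x points along the handle to the head: the square 56 x 56 mm head covers x = +43 to +113 mm (centre at +78), any of its four sides may strike; the square 24 x 24 mm handle runs from x = -92 to +43 mm. Own z is up in the rest
- mallet_head (a point): centre of the mallet's head, 78 mm along the mallet's x from its origin, 28 mm inside each striking side
- rest_seat (a point): where the mallet's origin is when it lies in its plywood rest, 60 mm above the bench; x points to the head's end, z up. Between x = -55 and +43 mm the handle is free for fingers, down to 15 mm above the bench
- rest: the mallet's plywood rest, fixed; origin on the bench 60 mm under rest_seat, same axes. The head lies on a block 32 mm high between low cheeks (61 mm apart, tops at 46 mm), the handle in an open-topped notch (31 mm wide, floor at 48 mm, cheeks to 70 mm) in a post at x = -62 to -78 mm
- marker: bystander: felt marker 130 mm long
- screw_tin: bystander: low round brass tin, 54 mm across, 22 high
- clear_tray: bystander: open clear tray 100 x 130 x 25 mm
Things that resemble listed ones, but are neither listed nor needed, are in the scene too. What is shaped like the blank3 but green or pink is not meant. Leave any black look-alike of the blank1 alone.

How it is judged:
By the outcome, as a careful person would: the job done as asked, in the order asked, and still so for the second after the job is handed in, with the robot touching nothing.
Of blank0, blank1, blank2, blank3, blank4 only 3 to 5 are there at a start; the rules pass over those that are not, and their reading is None.
At some moment in a run one of blank0, blank1, blank2, blank3, blank4 may be knocked a few centimetres aside while the robot is not near it.
It also fails if it takes over 210 s, if anything falls off the work surface, if the arm or the gripper's body presses on something with over 40 N, if the wrist force passes 120 N, or if a joint passes its speed limit or range.

ROBOT

A 6-joint arm with a two-finger parallel gripper is mounted at the origin on the work surface. World frame = base frame: x ahead of the robot, y to its left, z up, the work surface at z = 0. Lengths are in m, angles in rad, forces in N, time in s.
With the tool pointing down it reaches from about 0.275 to 1 m from the base axis. Payload 8.4 kg.
Tool frame: the origin (TCP) lies on the centre line of the jaws, within the pads' length; the fingertips stand 17 mm ahead of it and the grasp point (between the pads) lies 2 mm behind it (bot.tcp_to_tips is the z of the fingertips in the tool frame, in m); z points along the fingers, y is the line along which they close (so a half turn about z gives the same grasp; the last joint's range is limited). The gripper opens to 85 mm and grips with 20 to 120 N. Pads are 22 mm wide; open, the fingers measure 114 mm over their backs; the gripper's body (76 mm by 85 mm) begins 54 mm behind the grasp point. The pads swing forward as they close: fully open they stand 13 mm farther back than shut.
Start: joints at [-1.274, 0.353, 1.633, -0, 1.155, -0.002], TCP at [0.184, -0.597, 0.248] pointing down, gripper open.
Joint ranges: [-2.63, 2.63], [-0.92, 2.1], [0.06, 2.66], [-1.3, 4.44], [0, 2.69], [-3.02, 3.02]. Speed limits (rad/s): [2.22, 2.22, 2.79, 3.14, 3.14, 3.14].

INTERFACE

Orientations are given as a unit quaternion [x, y, z, w].
In Python, from workcell import bot, hand, kinematics, get_obs, vision, hand_in gives the robot as it stands. The module is installed in compiled form; this text tells all that it offers. Calls block until the motion is done:
- bot.reach(position, orientation): joint-space move of the TCP to a pose.
- bot.servo_line(position, ori=None, velocity=0.15): straight line of the TCP; ori=None keeps the orientation; velocity is the mean speed in m/s.
- bot.goto_joints(angles): joint-space move.
- hand.move_gripper(opening, strength=None): finger opening in m; strength is the grip in N (None keeps the last); returns when the fingers have stopped.
- bot.dwell(seconds).
- kinematics.solve_ik(position, orientation): joint angles nearest the present ones, or None.
- get_obs(): the state.
- vision.read_camera(name): name is "scene" or "top" or "wrist"; returns a dict with "frame" (400x640x3 uint8, red, green, blue), "intrinsics" (3x3 intrinsics, pixels), "view" (4x4, takes a point from world to camera coordinates). Camera axes: x right, y down, z forward; pixel columns grow to the right and rows downward; lengths in m; the calibration is good to about 2 mm. A picture is of the moment at which its call begins. There is no depth.
A pose or a line that the arm cannot do raises bot.IKError and nothing moves.
- hand_in(): hands the job in; it is judged then, once.
The state is a dict: "time_s": time; "joint_pos": joint angles; "joint_vel": joint speeds; "joint_efforts": joint torques, N m; "position": TCP position; "orientation": TCP orientation; "wrist_force": force on the tool from outside, world axes, zero at the start; "ft_torque": the same for the moment, N m; "gripper_width": finger opening in m; "grip_force": force on a finger pad.
Only numpy, scipy, OpenCV 4.12 (cv2) and the standard library are available. Lean on these libraries where they do the work, as an engineer would, in place of code of your own. Each camera call takes 0.05 s, during which the arm holds its last target. There are 200 camera calls.

## Working session

There is one attempt and no reset: what is moved stays moved. The work goes in short steps, each a Python script; the robot and the scene stay as the last script left them, time stands still between calls to the robot, and variables do not carry over. Pictures are saved under pics/ and viewed, at most 14 in all, crops included, and the job is handed in when it is done.

```bash
mkdir -p pics; ls
python3 - <<'E'
from workcell import bot,hand,kinematics,get_obs,vision
import cv2,numpy as np
for n in ["scene","top"]:
    d=vision.read_camera(n)
    cv2.imwrite(f"pics/{n}0.png",d["frame"][:,:,::-1])
    print(n,d["intrinsics"].tolist(),np.round(d["view"],4).tolist())
o=get_obs();print(o)
E
```

```text
pics
scene [[479.7098132893702, 0.0, 321.96358109627545], [0.0, 479.7098132893702, 203.17862784928198], [0.0, 0.0, 1.0]] [[0.2063, 0.9784, 0.0155, -0.0962], [0.7609, -0.1505, -0.6312, -0.3291], [-0.6152, 0.142, -0.7755, 1.6548], [0.0, 0.0, 0.0, 1.0]]
top [[478.18334172568416, 0.0, 318.2231642520276], [0.0, 478.18334172568416, 190.47447058696264], [0.0, 0.0, 1.0]] [[-0.0162, -0.9999, 0.002, 0.0251], [-0.9948, 0.0159, -0.1002, 0.5541], [0.1002, -0.0036, -0.995, 1.3302], [0.0, 0.0, 0.0, 1.0]]
{'time_s': 0.1, 'joint_pos': array([-1.27443866e+00,  3.53607534e-01,  1.63406395e+00,  2.57571650e-05,
        1.15523815e+00, -2.41342057e-03]), 'joint_vel': array([ 2.76393833e-03, -1.48088489e-03, -4.52079860e-03,  1.68494057e-04,
       -2.52606684e-04, -7.90201878e-05]), 'joint_efforts': array([ 1.04387720e-03, -6.06355476e+01, -3.42818534e+01,  6.44469651e-05,
        3.79991528e-03,  1.09301858e-06]), 'position': array([ 0.18384218, -0.59690803,  0.24761708]), 'orientation': array([ 9.88863275e-01,  1.48825367e-01, -8.47796092e-05, -6.53116237e-04]), 'wrist_force': array([ 5.48810882e-04, -3.14354266e-01,  7.41621844e-01]), 'ft_torque': array([0.00894519, 0.06386909, 0.02360012]), 'grip_force': 0.0, 'gripper_width': 0.08535969485194499}
```

View pics/top0.png

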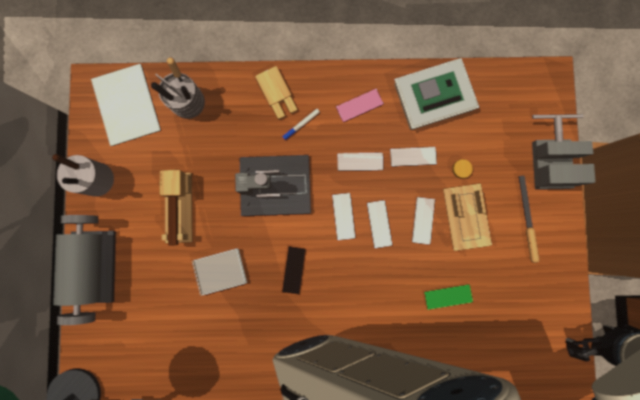

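View pics/scene0.png

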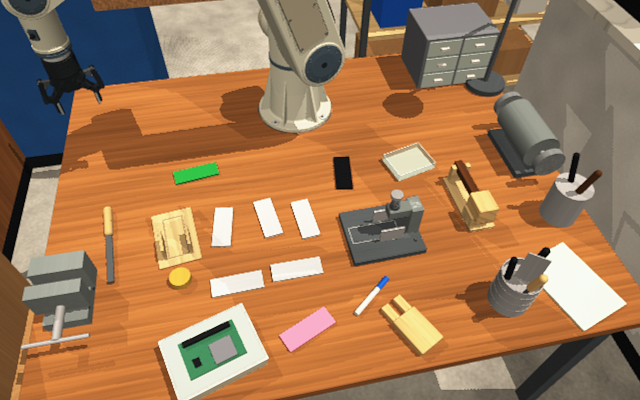

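Run:
```python
import cv2
a=cv2.imread("pics/top0.png")
cv2.imwrite("pics/c1.png",cv2.resize(a[135:255,330:500],None,fx=4.7,fy=4.7,interpolation=cv2.INTER_CUBIC))
cv2.imwrite("pics/c2.png",cv2.resize(a[140:255,150:320],None,fx=4.7,fy=4.7,interpolation=cv2.INTER_CUBIC))
```

```text
(no output)
```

View pics/c1.png

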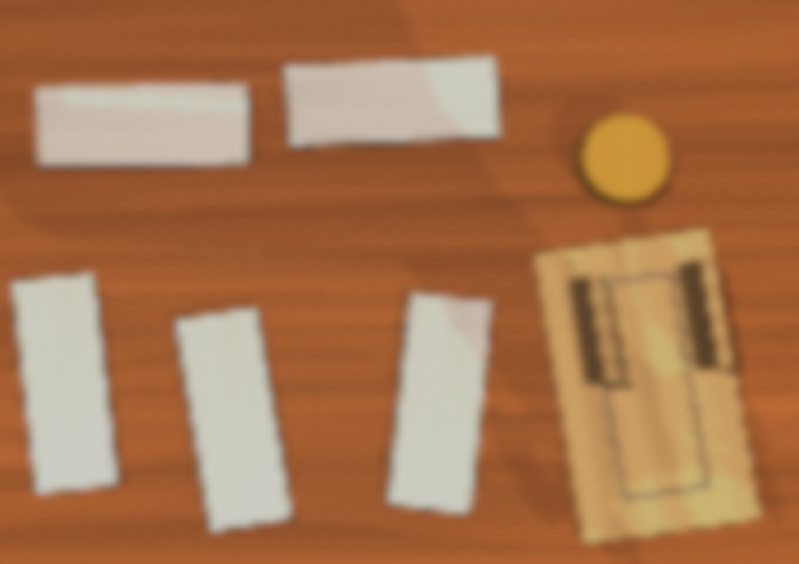

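View pics/c2.png

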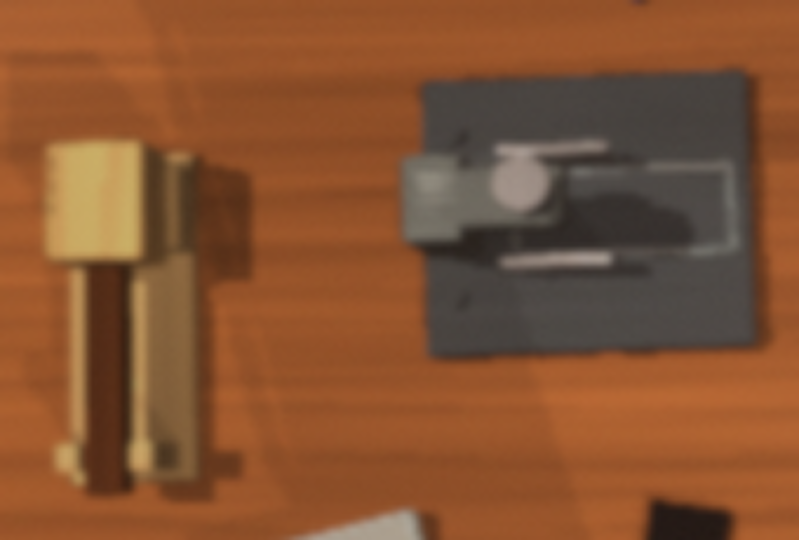

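The top image shows five pale bare-aluminium blanks at px (360,161), (413,157), (344,216), (379,224) and (424,221). The look-alikes are green (448,296), pink (360,105) and black (294,270), so their colour rules them out. The press is at (275,185) with its column to the left, which is +y. The board is at (467,216) with its rails at the top, and the mallet is in its rest at (177,207) with its head at the top.

```bash
cat > h.py <<'E'
from workcell import bot,hand,kinematics,get_obs,vision,hand_in
import cv2,numpy as np
from scipy.optimize import least_squares
from scipy.spatial.transform import Rotation as R
def unproj(d,px,z):
    K,V=d["intrinsics"],d["view"]; px=np.atleast_2d(px).astype(float)
    r=np.c_[px,np.ones(len(px))]@np.linalg.inv(K).T@V[:3,:3]
    c=-V[:3,:3].T@V[:3,3]
    return c+r*((z-c[2])/r[:,2])[:,None]
def proj(d,P):
    q=np.atleast_2d(P)@d["view"][:3,:3].T+d["view"][:3,3]
    q=q@d["intrinsics"].T
    return q[:,:2]/q[:,2:]
def down(yaw):  # tool down, tool x at world angle yaw
    return (R.from_euler('z',yaw)*R.from_euler('x',np.pi)).as_quat()
def save(d,name,box=None,f=1):
    a=d["frame"][:,:,::-1]
    if box: a=a[box[1]:box[3],box[0]:box[2]]
    cv2.imwrite("pics/"+name,cv2.resize(a,None,fx=f,fy=f,interpolation=cv2.INTER_CUBIC))
def blanks(d,z=0.008,amin=500,amax=1300):
    """pale rectangles: centre xyz, long-axis yaw, length, width"""
    hsv=cv2.cvtColor(d["frame"],cv2.COLOR_RGB2HSV)
    m=((hsv[...,1]<60)&(hsv[...,2]>160)).astype(np.uint8)
    out=[]
    for c in cv2.findContours(m,cv2.RETR_EXTERNAL,cv2.CHAIN_APPROX_NONE)[0]:
        if not amin<cv2.contourArea(c)<amax: continue
        P=unproj(d,c[:,0],z)
        (cx,cy),(w,h),a=cv2.minAreaRect((P[:,:2]*1000).astype(np.float32))
        if w<h: w,h,a=h,w,a+90
        out.append((np.array([cx,cy])/1000,(np.deg2rad(a)+np.pi/2)%np.pi-np.pi/2,w,h,c[:,0].mean(0)))
    return out
E
python3 - <<'E'
from h import *
np.set_printoptions(precision=4,suppress=True)
d=vision.read_camera("top")
for b in blanks(d): print(b)
def full(c,o): return np.array(c)/4.7+np.array(o)
bed=full([(422,83),(747,72),(757,348),(430,355)],(150,140))
print("bed",unproj(d,bed,.02)); print("head",unproj(d,full([(521,183)],(150,140)),.168))
bd=full([(535,255),(710,230),(762,515),(588,545)],(330,135)); print("board",unproj(d,bd,.006))
rc=full([(606,280),(684,271),(708,486),(626,497)],(330,135)); print("brect",unproj(d,rc,.006))
mh=full([(45,148),(142,142),(146,262),(47,262)],(150,140)); print("mhead",unproj(d,mh,.088))
print("hend",unproj(d,full([(107,492)],(150,140)),.072))
print(bot.tcp_to_tips)
hand.move_gripper(0.05); print(bot.tcp_to_tips, get_obs()["gripper_width"])
hand.move_gripper(0.085)
d=vision.read_camera("wrist");save(d,"w0.png");V=d["view"];print(d["intrinsics"][0,0],-V[:3,:3].T@V[:3,3],V[:3,:3]);print(get_obs()["time_s"])
E
```

```text
(array([ 0.458 , -0.1565]), np.float64(0.14209926832400988), 128.58798217773438, 50.89157485961914, array([379.1765, 223.7647]))
(array([ 0.4656, -0.2826]), np.float64(-0.13958905590428472), 128.47381591796875, 50.513336181640625, array([423.0769, 220.6667]))
(array([ 0.4816, -0.0546]), np.float64(0.09391631758499552), 128.7071533203125, 50.492393493652344, array([343.3529, 216.2353]))
(array([ 0.6404, -0.1065]), np.float64(1.5548670282087511), 127.88957977294922, 46.9302864074707, array([359.8696, 161.2261]))
(array([ 0.6524, -0.2613]), np.float64(-1.5333881305133685), 128.78277587890625, 48.31093215942383, array([412.8632, 156.1026]))
bed [[0.6536 0.2401 0.02  ]
 [0.6573 0.0412 0.02  ]
 [0.4882 0.0376 0.02  ]
 [0.4872 0.2352 0.02  ]]
head [[0.5722 0.1625 0.168 ]]
board [[ 0.5543 -0.3466  0.006 ]
 [ 0.5681 -0.455   0.006 ]
 [ 0.3934 -0.4778  0.006 ]
 [ 0.3771 -0.3713  0.006 ]]
brect [[ 0.5382 -0.3896  0.006 ]
 [ 0.543  -0.4378  0.006 ]
 [ 0.4115 -0.4459  0.006 ]
 [ 0.4056 -0.3957  0.006 ]]
mhead [[0.6072 0.4474 0.088 ]
 [0.6098 0.3913 0.088 ]
 [0.54   0.3881 0.088 ]
 [0.5409 0.4451 0.088 ]]
hend [[0.4084 0.4135 0.072 ]]
0.017
0.017 0.0504116712631286
309.2211389082868 [ 0.254  -0.5741  0.3738] [[ 0.2936 -0.9559  0.0003]
 [-0.9155 -0.2811  0.2876]
 [-0.2749 -0.0847 -0.9577]]
1.0833
```

Run:
```python
from h import *
np.set_printoptions(precision=4,suppress=True)
bot.reach([0.42,-0.41,0.16],down(0.1)); bot.dwell(.2)
d=vision.read_camera("wrist");save(d,"wb.png",(120,0,520,400),1.4);np.savez("wb.npz",**d)
bot.reach([0.57,0.02,0.20],down(np.pi/2)); bot.dwell(.2)
d=vision.read_camera("wrist");save(d,"wp.png",(120,0,520,400),1.4);np.savez("wp.npz",**d)
bot.reach([0.50,0.36,0.22],down(np.pi/2)); bot.dwell(.2)
d=vision.read_camera("wrist");save(d,"wm.png",(120,0,520,400),1.4);np.savez("wm.npz",**d)
print(get_obs()["time_s"],get_obs()["joint_pos"])
```

```text
6.0167 [ 0.62    0.3665  1.6807 -0.0001  1.0944  0.6214]
```

View pics/wb.png

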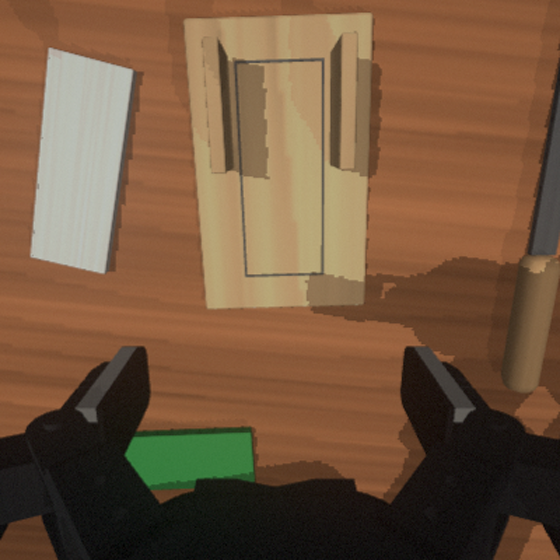

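View pics/wp.png

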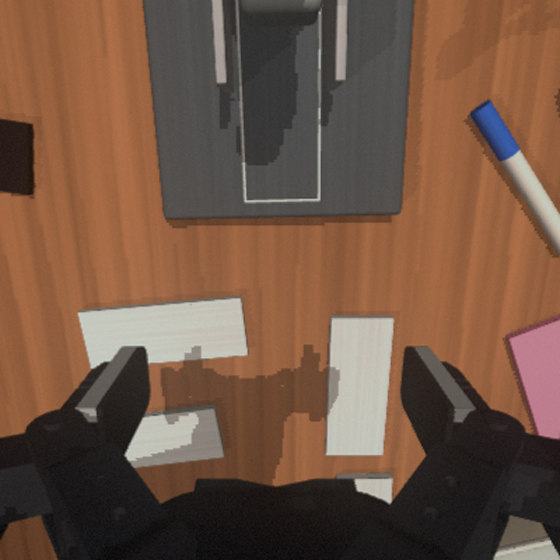

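View pics/wm.png

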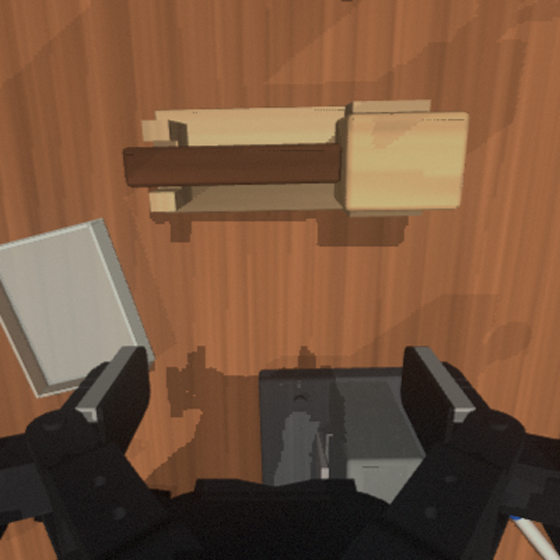

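The board view shows its scribed corners at (236,62), (323,59), (322,274) and (246,276). The press view shows the front scribed corners at (246,202) and (320,200). In the mallet view the handle runs from (125,167) to (340,163) and the head top has corners (348,114), (468,113), (460,208) and (349,211).

Run:
```python
from h import *
np.set_printoptions(precision=4,suppress=True)
def fit(name,local,px,z,x0):
    d=np.load(name);px=np.array(px)/1.4+[120,0];L=np.array(local,float)
    def f(p):
        c,s=np.cos(p[2]),np.sin(p[2]); q=np.c_[L[:,0]*c-L[:,1]*s+p[0],L[:,0]*s+L[:,1]*c+p[1],z+L[:,2]]
        return (proj(d,q)-px).ravel()
    r=least_squares(f,x0);print(name,r.x,"res px",r.fun);return r.x
h=lambda a:[(*p,0) for p in a]
fit("wb.npz",h([(-.025,.065),(.025,.065),(.025,-.065),(-.025,-.065),(-.055,.09),(.055,.09),(.055,-.09),(-.055,-.09)]),
 [(236,62),(323,59),(322,274),(246,276),(185,19),(373,13),(364,303),(207,308)],.006,[.475,-.415,-1.5])
fit("wp.npz",h([(-.025,-.065),(.025,-.065),(-.085,-.078),(.085,-.078)]),[(246,202),(320,200),(166,218),(400,213)],.02,[.572,.115,0])
fit("wm.npz",[(-.092,.012,.012),(-.092,-.012,.012),(.043,.012,.012),(.043,-.012,.012),(.043,.028,.028),(.113,.028,.028),(.113,-.028,.028),(.043,-.028,.028)],
 [(124,148),(127,186),(340,144),(340,182),(348,114),(468,113),(460,208),(349,211)],.06,[.5,.41,0])
d=np.load("wp.npz")
print("blank?",unproj(d,np.array([(331,317),(394,318),(384,456),(326,456)])/1.4+[120,0],.008).mean(0),unproj(d,np.array([(80,313),(241,298),(248,354),(92,368)])/1.4+[120,0],.008).mean(0))
# bed from top cam
d=vision.read_camera("top")
bed=np.array([(422,83),(747,72),(757,348),(430,355)])/4.7+[150,140]
L=np.array([(.085,.122),(.085,-.078),(-.085,-.078),(-.085,.122)])
def f(p):
    c,s=np.cos(p[2]),np.sin(p[2]);return (proj(d,np.c_[L[:,0]*c-L[:,1]*s+p[0],L[:,0]*s+L[:,1]*c+p[1],[.02]*4])-bed).ravel()
r=least_squares(f,[.57,.115,0]);print("bed top",r.x,r.fun)
for b in blanks(d): print(b[:2])
```

```text
wb.npz [ 0.4735 -0.4089 -1.4448] res px [ 0.8656  1.0043 -0.6668  1.2844 -0.4026 -1.2191  1.008  -1.2092 -1.69
 -1.273   1.2275 -1.3139  0.5487  1.9724 -0.8474  1.4241]
wp.npz [0.5744 0.1209 0.0192] res px [ 0.779  -1.4821 -1.1302 -1.1574 -1.8111  1.5333  2.1604  1.4438]
wm.npz [0.4989 0.4206 0.0183] res px [-2.9959 -0.245  -1.7368  1.2461  1.6999 -0.8043  1.0263  0.8608 -0.4569
 -0.6884  3.4888 -1.9378  1.7321  1.7839 -3.0303  1.3656]
blank? [ 0.6396 -0.1042  0.008 ] [ 0.482  -0.0524  0.008 ]
bed top [0.572  0.1165 0.0175] [ 0.0381 -0.42    0.4108 -0.3695  0.1871 -0.0574 -0.6296  0.8184]
(array([0.0662, 0.0266]), np.float64(-1.1810172014943623))
(array([0.3341, 0.2919]), np.float64(-1.3213404243321554))
(array([ 0.458 , -0.1568]), np.float64(0.14209926832400988))
(array([ 0.4658, -0.2827]), np.float64(-0.13958905590428472))
(array([0.4029, 0.6415]), np.float64(0.43451420621189873))
(array([ 0.4816, -0.0545]), np.float64(0.0962447692603221))
(array([ 0.6404, -0.1065]), np.float64(1.5548670282087511))
(array([ 0.6525, -0.2608]), np.float64(-1.5444546758801652))
```

Run:
```python
from h import *
np.set_printoptions(linewidth=200)
f=np.load("wp.npz")["frame"].astype(int)
for c in (300,322,345): print(c,f[136:164,c-1:c+2].mean((1,2)).round().astype(int))
for r in (100,125,138): print(r,f[r-1:r+2,285:300].mean((0,2)).round().astype(int),f[r-1:r+2,340:356].mean((0,2)).round().astype(int))
for r in (100,125): print(r,f[r-1:r+2,225:245].mean((0,2)).round().astype(int),f[r-1:r+2,400:420].mean((0,2)).round().astype(int))
f=vision.read_camera("top")["frame"].astype(int)
for c in (285,305): print(c,"rows150+",f[150:220,c-1:c+2].mean((1,2)).round().astype(int))
for r in (165,185,205): print(r,"cols 230+",f[r-1:r+2,230:245].mean((0,2)).round().astype(int),"295+",f[r-1:r+2,295:320].mean((0,2)).round().astype(int))
```

```text
300 [ 82  81  81  82  82  81  91 180 150  96  82  82  81  81  82  81  81  76  65  58  69  72  72  71  72  96 102 103]
322 [ 80  82  81  79  81  81 136 184 112  80  81  79  80  81  79  81  80  71  59  68  71  73  72  72  72  99 102 103]
345 [ 87  86  89  90  90  96 182 149  93  79  79  80  79  78  79  80  75  63  58  71  75  75  75  75  76 103 107 106]
100 [ 80  79  77  73  55  55  57  92 128  86  56  55  55  56  57] [ 79  79  80  81  81  79 100 156 176 100  79  80  79  81  82  81]
125 [ 81  80  78  78  78  78  79  79 125 180 123  79  80  80  82] [ 79  77  79  78  80  78 100 154 170  78  80  78  79  80  81  82]
138 [ 82  81  80  78  79  79  79  77  99 153 170  81  79  81  80] [ 78  78  80  81  81  79 105 165 169  77  78  77  79  81  80  81]
100 [108 108 108 108 107 103  90  74  76  79  81  81  82  81  81  80  79  79  81  79] [82 81 82 80 81 80 79 78 73 79 94 97 95 96 96 97 96 95 97 98]
125 [111 109 108 108 108 109 106 105  97  72  74  79  79  80  80  81  82  78  80  80] [ 81  81  80  79  80  78  76  71  80  98  97  97  97  98  98  97  97  99  99 102]
285 rows150+ [102  97  91  87  81 
[... 246 characters left out ...]
62  65  65  64]
305 rows150+ [99 95 93 87 77 72 71 72 72 71 71 71 70 70 70 70 71 71 71 72 72 72 74 79 88 96 96 94 93 93 93 94 96 96 93 91 90 90 91 92 96 98 98 90 77 73 72 72 72 72 71 72 72 71 68 61 55 50 49 49 49 49 48 50 58 63
 65 65 66 65]
165 cols 230+ [85 84 85 84 85 85 84 84 84 80 73 68 67 67 67] 295+ [70 71 70 71 71 70 70 70 70 70 70 70 68 63 59 63 74 86 91 92 92 92 92 92 92]
185 cols 230+ [ 96  96  95  94  92  96 107 114 117 120 120 119 119 117 115] 295+ [61 67 71 73 73 73 73 73 77 87 95 92 79 70 63 59 65 76 89 94 95 95 95 95 95]
205 cols 230+ [103 102 102 101 100  99  98  96  90  81  66  54  49  49  48] 295+ [49 48 48 49 49 49 49 51 53 57 61 66 70 70 67 63 62 66 76 87 93 93 93 94 94]
```

Run:
```python
from h import *
np.set_printoptions(precision=4,suppress=True)
d=np.load("wp.npz")
print("w rect: front@300,322,345; L/R row125; L/R row 100\n",unproj(d,[(300,143.4),(322,142.9),(345,142.3),(294,125),(347.6,125),(347.6,100)],.02))
print("w bed front, left right@100 \n",unproj(d,[(300,153.3),(322,153),(345,152.5),(231,100),(409.3,100)],.02))
t=vision.read_camera("top")
print("t rect front, up/down@305\n",unproj(t,[(305.2,185),(305,174.5),(305,192)],.02))
print("t bed: front165,185,205; back165,205; up285,305; down 285,305\n",unproj(t,[(309.5,165),(310.5,185),(311.5,205),(239.7,165),(241,205),(285,153.5),(305,153.5),(285,212.5),(305,214.5)],.02))
```

```text
w rect: front@300,322,345; L/R row125; L/R row 100
 [[0.5541 0.0548 0.02  ]
 [0.5757 0.0552 0.02  ]
 [0.5983 0.0558 0.02  ]
 [0.5486 0.0725 0.02  ]
 [0.6004 0.0724 0.02  ]
 [0.5998 0.0955 0.02  ]]
w bed front, left right@100 
 [[0.554  0.045  0.02  ]
 [0.5758 0.0453 0.02  ]
 [0.5985 0.0457 0.02  ]
 [0.4897 0.0957 0.02  ]
 [0.658  0.0953 0.02  ]]
t rect front, up/down@305
 [[0.5715 0.0531 0.02  ]
 [0.6018 0.0533 0.02  ]
 [0.5514 0.054  0.02  ]]
t bed: front165,185,205; back165,205; up285,305; down 285,305
 [[0.6291 0.04   0.02  ]
 [0.5713 0.038  0.02  ]
 [0.5139 0.036  0.02  ]
 [0.6323 0.2404 0.02  ]
 [0.5172 0.2366 0.02  ]
 [0.6637 0.11   0.02  ]
 [0.6628 0.0525 0.02  ]
 [0.4938 0.1116 0.02  ]
 [0.4872 0.0548 0.02  ]]
```

```bash
cat >> h.py <<'E'
def fz(): return get_obs()["wrist_force"][2]
def near(a,ref=np.pi/2):  # same axis, half-turn nearest ref
    return ref+(a-ref+np.pi/2)%np.pi-np.pi/2
def u(a): return np.array([np.cos(a),np.sin(a)])
E
python3 - <<'E'
from h import *
np.set_printoptions(precision=4,suppress=True)
d=np.load("wb.npz");print("blank in wb",unproj(d,np.array([(48,48),(134,70),(106,273),(31,258)])/1.4+[120,0],.008).mean(0),"boardrect",unproj(d,np.array([(236,62),(323,59),(322,274),(246,276)])/1.4+[120,0],.006))
t=vision.read_camera("top");B=blanks(t)
b=min(B,key=lambda b:np.hypot(*(b[0]-[.4816,-.0545])));print(b)
c=b[0]+[0,.001];a=b[1]; g=c-.05*u(a)
bot.reach([*g,.10],down(a)); hand.move_gripper(.065,40)
bot.servo_line([*g,.028]); f0=fz()
for z in np.arange(.026,.004,-.001):
    bot.servo_line([*g,z],velocity=.03); f=fz()-f0
    if abs(f)>2: break
print("contact z",z,f,get_obs()["position"],get_obs()["time_s"])
bot.servo_line([*g,z+.006])
E
```

```text
blank in wb [ 0.4647 -0.2823  0.008 ] boardrect [[ 0.5355 -0.3752  0.006 ]
 [ 0.5421 -0.426   0.006 ]
 [ 0.411  -0.4424  0.006 ]
 [ 0.4046 -0.3914  0.006 ]]
(array([ 0.4816, -0.0545]), np.float64(0.0962447692603221), 128.7458953857422, 50.60419464111328, array([343.3793, 215.6552]))
contact z 0.009999999999999985 13.183177209447857 [ 0.4319 -0.0583  0.0106] 13.0583
```

```bash
cat >> h.py <<'E'
GZ=.014          # TCP above the underside of a blank held
MARK=np.array([.5740,.1195]); MYAW=.0185
def pick(c,a,off=.05,op=.068,z0=0.,grip=60):
    a=near(a); g=c-off*u(a)
    hand.move_gripper(op,grip); bot.reach([*g,z0+.06],down(a)); bot.servo_line([*g,z0+GZ],velocity=.12)
    hand.move_gripper(.03,grip)
    o=get_obs(); print("grip",o["gripper_width"],o["grip_force"])
    bot.servo_line([*g,z0+.09],velocity=.2); return g
def press_place(n,mark,yaw,off=.05,corr=(0,0)):
    a=yaw+np.pi/2; v=u(a); m=np.array(mark)+corr[0]*u(yaw)+corr[1]*v-off*v
    q=down(a); z=.02+.008*n+GZ
    bot.reach([*(m-.13*v),max(z+.05,.10)],q)
    bot.servo_line([*(m-.13*v),z+.004],velocity=.2)
    bot.servo_line([*m,z+.004],velocity=.15)
    bot.servo_line([*m,z+.0008],velocity=.04)
    hand.move_gripper(.068); bot.servo_line([*m,z+.06],velocity=.15)
E
python3 - <<'E'
from h import *
np.set_printoptions(precision=4,suppress=True)
b=min(blanks(vision.read_camera("top")),key=lambda b:np.hypot(*(b[0]-[.4816,-.0545])))
pick(b[0]+[0,.001],b[1],op=.065)
print(fz()); 
press_place(0,MARK,MYAW)
a=MYAW+np.pi/2
bot.reach([*(MARK-.10*u(a)),.17],down(a)); bot.dwell(.2)
d=vision.read_camera("wrist");np.savez("wp1.npz",**d);save(d,"wp1.png",(240,0,400,200),4)
t=vision.read_camera("top");save(t,"tp1.png",(230,145,320,220),8)
print(get_obs()["time_s"],get_obs()["position"])
E
```

```text
grip 0.047921789165036345 62.16405272483826
-2.0347295506136436
20.2083 [0.5751 0.02   0.1687]
```

View pics/wp1.png

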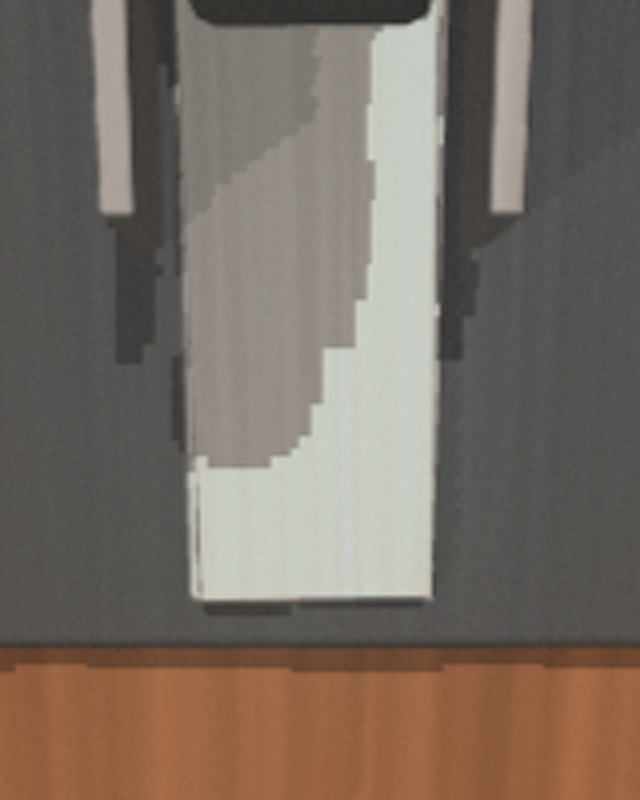

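Run:
```python
from h import *
np.set_printoptions(precision=4,suppress=True,linewidth=180)
d=np.load("wp1.npz");f=d["frame"].astype(int)
for c in (295,320,340): print(c,f[140:170,c-1:c+2].mean((1,2)).round().astype(int))
for r in (130,140,146): print(r,f[r-1:r+2,283:296].mean((0,2)).round().astype(int),f[r-1:r+2,342:352].mean((0,2)).round().astype(int))
print("old front line pred px",proj(d,[(.5541,.0548,.02),(.5983,.0558,.02)]))
print("blank front",unproj(d,[(295,149.5),(320,149.5),(340,149.5)],.028))
print("bed front",unproj(d,[(295,161),(320,161),(340,161)],.02))
```

```text
295 [199 199 198 199 199 198 199 199 199 190 100  65  66  65  84  87  87  86  86  82  72  62  73  77  77  77  76 100 105 105]
320 [200 199 199 198 199 199 199 199 201 144  82  67  84  88  86  86  84  85  86  81  72  62  75  80  78  79  78  78 104 108]
340 [201 200 201 201 201 200 200 201 199 116  68  65  81  86  86  86  85  87  85  80  72  60  75  78  78  78  78  78 103 109]
130 [ 84  85  85 102 155 179 144 195 195 197 198 199 200] [199 198 197 196 197 182 114  80  81  80]
140 [ 85  84  83  85 130 186 158 188 197 197 196 199 199] [199 197 196 196 196 174  89  79  79  79]
146 [ 84  84  85  84 130 190 163 164 197 195 197 198 199] [198 197 196 196 195 171  78  80  83  84]
old front line pred px [[294.0371 148.5364]
 [344.0113 148.3433]]
blank front [[0.5555 0.0552 0.028 ]
 [0.577  0.0556 0.028 ]
 [0.5942 0.0559 0.028 ]]
bed front [[0.5549 0.0437 0.02  ]
 [0.5773 0.0441 0.02  ]
 [0.5952 0.0444 0.02  ]]
```

View pics/tp1.png

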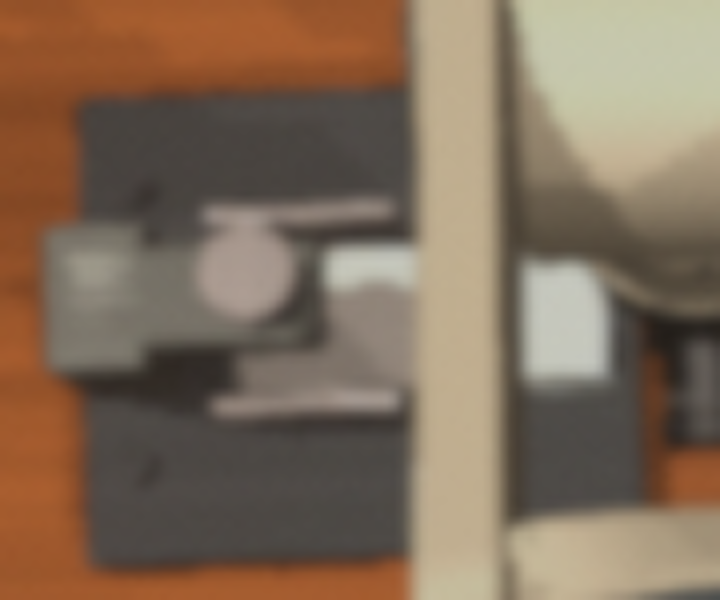

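```bash
sed -i 's/^MARK=.*/MARK=np.array([.5728,.1200]); MYAW=.0225/' h.py
cat >> h.py <<'E'
def free():
    return [b for b in blanks(vision.read_camera("top")) if 124<b[2]<133 and 44<b[3]<54 and .3<b[0][0]<.8 and -.36<b[0][1]<-.01]
E
python3 - <<'E'
from h import *
np.set_printoptions(precision=4,suppress=True,linewidth=180)
# square up blank 1
a0=.0185+np.pi/2; g=np.array([.5740,.1195])-.05*u(a0)
bot.reach([*g,.08],down(a0)); bot.servo_line([*g,.02+GZ]); hand.move_gripper(.03,60)
a=MYAW+np.pi/2; m=MARK-.05*u(a)
bot.servo_line([*g,.022+GZ],velocity=.05); bot.servo_line([*m,.022+GZ],ori=down(a),velocity=.02)
bot.servo_line([*m,.0205+GZ],velocity=.05); hand.move_gripper(.068); bot.servo_line([*m,.09],velocity=.15)
for n in (1,2):
    F=free(); print(n,[(f[0],round(f[1],3),round(f[2],1),round(f[3],1)) for f in F])
    b=min(F,key=lambda b:np.hypot(*(b[0]-MARK)))
    pick(b[0]+[0,.001],b[1]); press_place(n,MARK,MYAW)
    print(get_obs()["time_s"])
bot.reach([*(MARK-.10*u(a)),.17],down(a)); bot.dwell(.2)
d=vision.read_camera("wrist");np.savez("wp2.npz",**d);save(d,"wp2.png",(240,0,400,200),4)
print(len(free()),get_obs()["time_s"])
E
```

```text
1 [(array([ 0.4663, -0.2829]), np.float64(-0.14), 127.8, 50.1), (array([ 0.6524, -0.2608]), np.float64(-1.543), 129.6, 49.1)]
grip 0.047942896371955084 62.31480360031128
29.7417
2 [(array([ 0.4664, -0.2834]), np.float64(-0.14), 127.4, 49.1)]
grip 0.04799577174649485 62.30873465538025
37.2917
0 38.0
```

View pics/wp2.png

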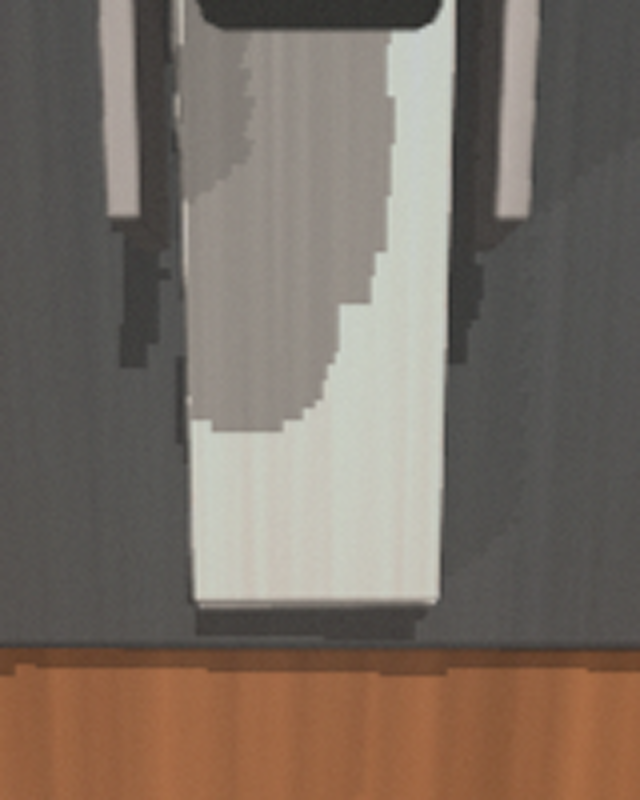

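The pack of three is flush, with its front end at row 600 and its sides at columns 193 and 440 of the crop. Two blanks remain.

Run:
```python
from h import *
np.set_printoptions(precision=4,suppress=True,linewidth=180)
bot.reach([.45,-.35,.2],down(near(.1)))
F=free(); print([(f[0],round(f[1],3),round(f[2],1),round(f[3],1)) for f in F])
b=max(F,key=lambda b:b[0][0]); pick(b[0]+[0,.001],b[1]); press_place(3,MARK,MYAW)
F=free(); print([(f[0],round(f[1],3),round(f[2],1),round(f[3],1)) for f in F])
if not F:
    bot.reach([.45,-.35,.2],down(near(.1))); F=free(); print([(f[0],round(f[1],3)) for f in F])
b=F[0]; pick(b[0]+[0,.001],b[1]); press_place(4,MARK,MYAW)
a=MYAW+np.pi/2
bot.reach([*(MARK-.10*u(a)),.17],down(a)); bot.dwell(.2)
d=vision.read_camera("wrist");np.savez("wp3.npz",**d);save(d,"wp3.png",(220,0,420,200),3)
print(len(free()),get_obs()["time_s"])
```

```text
[(array([ 0.458 , -0.1565]), np.float64(0.142), 128.6, 50.9), (array([ 0.4835, -0.057 ]), np.float64(0.133), 128.6, 50.1)]
grip 0.04780714393795309 60.490132570266724
[]
[(array([ 0.458 , -0.1565]), np.float64(0.142))]
grip 0.04808316618902574 60.431742668151855
0 54.7083
```

View pics/wp3.png

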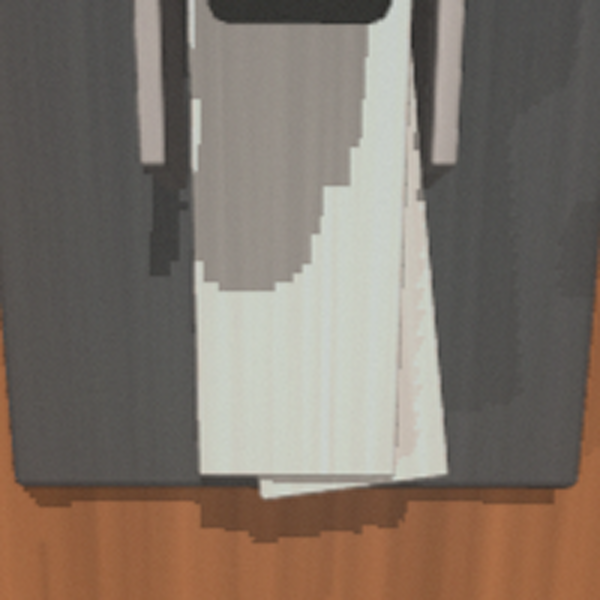

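The lower part of the pack shows one blank turned out at its front right, at (262,495) to (447,470). A blank also turned up near (0.48,-0.06), where I had already cleared one. I'll move the arm away and look at the whole scene.

Run:
```python
from h import *
np.set_printoptions(precision=4,suppress=True,linewidth=180)
bot.reach([.35,-.35,.25],down(near(.1)))
t=vision.read_camera("top");s=vision.read_camera("scene")
print([(f[0],round(f[1],3),f[2],f[3]) for f in blanks(t,amin=250)])
a=t["frame"][80:300,140:540]; b=s["frame"][170:290,320:480]
im=np.zeros((600,800,3),np.uint8)
a=cv2.resize(a,(545,300),interpolation=cv2.INTER_CUBIC); im[:300,:545]=a
im[:300,545:]=cv2.resize(t["frame"][150:220,250:307],(255,300),interpolation=cv2.INTER_CUBIC)
im[300:,:400]=cv2.resize(b,(400,300),interpolation=cv2.INTER_CUBIC)
d=np.load("wp3.npz")["frame"][90:180,260:380]; im[300:,400:]=cv2.resize(d,(400,300),interpolation=cv2.INTER_CUBIC)
cv2.imwrite("pics/comp.png",im[:,:,::-1]);print(get_obs()["time_s"])
```

```text
[(array([ 0.0091, -0.5954]), np.float64(-0.705), 126.65943908691406, 32.62854766845703), (array([ 0.1314, -0.4502]), np.float64(-0.83), 86.64318084716797, 74.90267944335938), (array([0.5837, 0.0994]), np.float64(-1.433), 100.14178466796875, 61.73040771484375), (array([0.6039, 0.7165]), np.float64(1.555), 101.72191619873047, 75.61903381347656), (array([1.0372, 0.8906]), np.float64(0.749), 110.14364624023438, 72.43391418457031)]
56.425
```

View pics/comp.png

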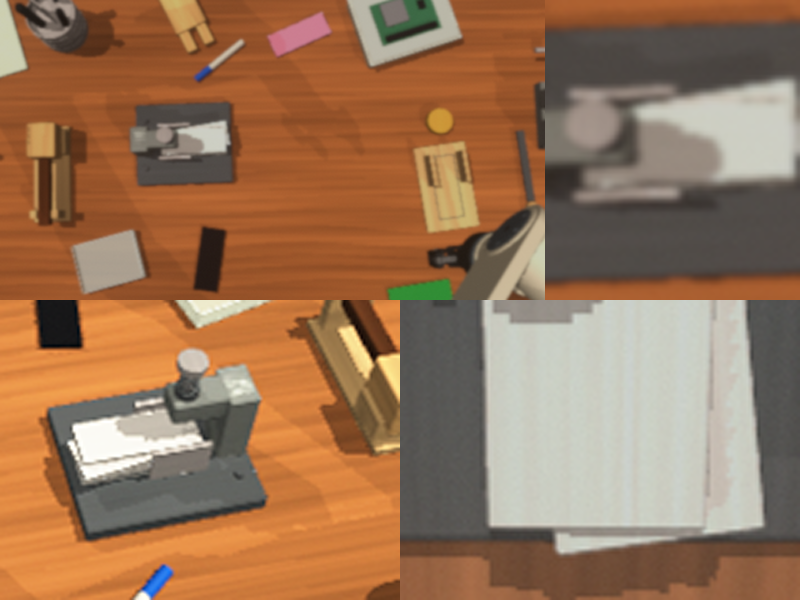

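Five blanks are in the pack. From the width ratio, the turned one is the second from the top. I'll squeeze the top two square across their width, push the front ends flush with the closed fingers, and look again.

Run:
```python
from h import *
np.set_printoptions(precision=4,suppress=True,linewidth=180)
a=MYAW+np.pi/2; v=u(a); q=down(a); m=MARK-.05*v
hand.move_gripper(.085,40); bot.reach([*m,.13],q); bot.servo_line([*m,.044+GZ],velocity=.12)
hand.move_gripper(.03,40); o=get_obs(); print(o["gripper_width"],o["grip_force"])
hand.move_gripper(.075); bot.servo_line([*m,.12],velocity=.2)
# push front ends flush with closed fingers
p=MARK-(.065+.011)*v
hand.move_gripper(0.0); s=p-.025*v
bot.servo_line([*s,.12],velocity=.2); bot.servo_line([*s,.063],velocity=.15)
f0=get_obs()["wrist_force"]
for k in (-.008,-.006,-.005,-.004,-.003,-.002,-.001):
    bot.servo_line([*(p+k*v),.063],velocity=.03); print(k,get_obs()["wrist_force"]-f0)
bot.servo_line([*s,.063],velocity=.1); bot.servo_line([*s,.12],velocity=.2); hand.move_gripper(.068)
bot.reach([*(MARK-.10*v),.17],q); bot.dwell(.2)
d=vision.read_camera("wrist");np.savez("wp4.npz",**d);f=d["frame"].astype(int)
for c in (295,310,325,340): print(c,f[138:170,c-1:c+2].mean((1,2)).round().astype(int))
for r in (110,130,145): print(r,f[r-1:r+2,275:300].mean((0,2)).round().astype(int),f[r-1:r+2,340:375].mean((0,2)).round().astype(int))
print(get_obs()["time_s"])
```

```text
0.04912865235987617 41.10295280814171
-0.008 [0.3725 1.011  0.0642]
-0.006 [-0.24    0.1069 -0.232 ]
-0.005 [-0.5611 -0.1866 -0.9049]
-0.004 [-0.5882  0.0595 -0.7139]
-0.003 [ 0.1364 -1.2823 -1.1689]
-0.002 [-0.7     0.6477 -1.5254]
-0.001 [-0.4808 -0.0487 -0.9411]
295 [206 205 205 205 204 204 205 204 200 141 143 147 148 196 203 120  72  69  68  68  70  66  62  64  77  81  80  80  80  80  80  80]
310 [202 202 203 201 202 202 201 202 185 136 140 144 145 193 204 139  82  69  69  69  69  67  64  67  82  84  84  85  84  85  83  83]
325 [203 204 202 201 203 202 203 202 182 152 144 144 144 144 196 151  87  69  69  68  69  67  63  65  79  82  82  83  82  81  82  81]
340 [203 202 201 203 202 203 202 205 170 149 145 194 203 203 202 184 101  69  67  67  68  66  62  64  79  81  81  81  81  79 106 110]
110 [ 89  88  88  89  89  87  87  86  79  78 121 190 201 200 202 201 203 204 204 205 205 204 203 201 202] [203 204 206 206 207 207 206 205 204 203 202 203 190 130  86  85  86  86  86  84  85  84  84  83  86  84  83  83  84  82  82  82  82  82  82]
130 [ 89  88  90  89  89  88  88  88  88  83  74 131 198 200 201 202 203 205 205 205 205 205 204 202 202] [203 202 204 206 206 205 205 203 202 203 203 200 172  81  84  86  85  85  84  84  84  83  83  86  84  83  85  87  83  82  82  82  85  89  89]
145 [ 88  90  88  88  90  87  88  87  88  88  87 116 177 201 199 200 202 201 203 203 203 203 201 199 197] [191 192 194 196 196 194 190 189 188 187 187 181 149  90  90  91  91  89  88  89  90  89  89  90  88  87  87  87  85  84  86  87  88  88  89]
66.4333
```

Run:
```python
from h import *
np.set_printoptions(precision=4,suppress=True,linewidth=180)
for n,r,z in (("wp2.npz",150.2,.044),("wp3.npz",157.8,.06),("wp4.npz",146.4,.06),("wp4.npz",153.2,.052),("wp4.npz",153.2,.044)):
    d=np.load(n); print(n,r,z,unproj(d,[(320,r)],z)[0])
d=np.load("wp4.npz"); save(d,"wp4.png",(220,20,420,170),4)
```

```text
wp2.npz 150.2 0.044 [0.576  0.0579 0.044 ]
wp3.npz 157.8 0.06 [0.576  0.0546 0.06  ]
wp4.npz 146.4 0.06 [0.576  0.0625 0.06  ]
wp4.npz 153.2 0.052 [0.5763 0.0561 0.052 ]
wp4.npz 153.2 0.044 [0.5764 0.0548 0.044 ]
```

View pics/wp4.png

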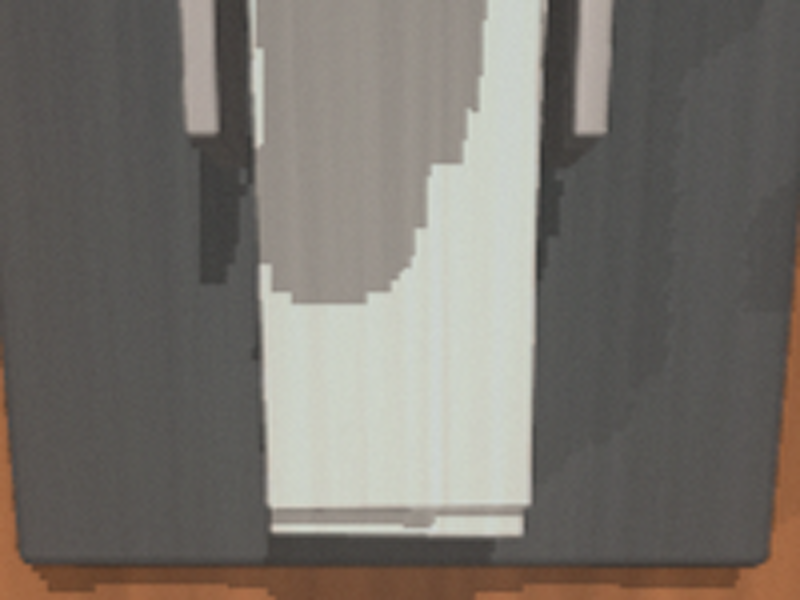

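```bash
cat >> h.py <<'E'
def shift(level,dy,off=.05,grip=60):
    a=MYAW+np.pi/2; v=u(a); q=down(a); m=MARK-off*v; z=.02+.008*level+GZ
    hand.move_gripper(.066,grip); bot.servo_line([*m,z],ori=q,velocity=.12); hand.move_gripper(.03,grip)
    o=get_obs(); print("w",o["gripper_width"],o["grip_force"])
    bot.servo_line([*m,z+.0015],velocity=.04); bot.servo_line([*(m+dy*v),z+.0015],velocity=.02)
    bot.servo_line([*(m+dy*v),z+.0003],velocity=.04); hand.move_gripper(.066)
    bot.servo_line([*(m+dy*v),z+.03],velocity=.15)
def look(name):
    a=MYAW+np.pi/2; bot.reach([*(MARK-.10*u(a)),.17],down(a)); bot.dwell(.2)
    d=vision.read_camera("wrist");np.savez(name+".npz",**d);f=d["frame"].astype(int)
    for c in (295,310,325,340): print(c,f[138:165,c-1:c+2].mean((1,2)).round().astype(int))
    for r in (110,130,145): print(r,f[r-1:r+2,280:295].mean((0,2)).round().astype(int),f[r-1:r+2,345:365].mean((0,2)).round().astype(int))
    for z in (.044,.052,.06): print(z,[round(float(unproj(d,[(320,r)],z)[0][1]),4) for r in (148,150,152,154,156,158)])
    print(get_obs()["time_s"])
E
python3 - <<'E'
from h import *
np.set_printoptions(precision=4,suppress=True,linewidth=180)
shift(2,-.0019); shift(3,.0018); shift(4,-.0064)
look("wp5")
E
```

```text
w 0.04884133044642578 62.472816333174706
w 0.04864034678338419 62.46138721704483
w 0.04792131936704139 62.248592376708984
295 [204 204 205 204 205 204 205 204 205 204 204 204 204 204 205 204 204 198 115  71  67  68  64  62  76  80  80]
310 [204 204 204 202 203 202 202 203 203 202 202 202 202 201 201 202 201 191 106  68  68  69  65  62  81  85  85]
325 [203 204 204 203 203 203 203 203 202 203 203 203 203 202 203 203 202 190 106  68  66  68  65  62  70  79  81]
340 [203 203 202 202 203 202 203 202 202 202 203 202 202 203 203 202 202 183  98  66  68  67  64  62  69  79  81]
110 [ 90  87  88  82 116 190 200 201 201 201 203 204 205 205 205] [205 205 205 203 203 204 198 159  84  84  85  85  87  86  85  84  83  83  82  82]
130 [ 90  89  87  88  95 142 200 199 201 201 203 204 206 204 204] [205 203 203 201 203 201 174  81  83  84  85  85  86  84  83  83  83  84  84  83]
145 [ 89  88  87  87  83 117 192 201 200 202 202 203 204 205 205] [203 202 201 201 201 197 160  88  88  90  89  92  90  89  88  88  90  90  90  88]
0.044 [0.0595, 0.0579, 0.0563, 0.0547, 0.053, 0.0514]
0.052 [0.0607, 0.0591, 0.0575, 0.056, 0.0544, 0.0528]
0.06 [0.0618, 0.0603, 0.0588, 0.0573, 0.0557, 0.0542]
75.0083
```

```bash
cat >> h.py <<'E'
MAL=np.array([.498,.419]); MA=np.pi+.0183
E
python3 - <<'E'
from h import *
np.set_printoptions(precision=4,suppress=True,linewidth=180)
q=down(MA)
bot.servo_line([*get_obs()["position"][:2],.22],velocity=.25)
hand.move_gripper(.06,120); bot.reach([*MAL,.15],q); bot.servo_line([*MAL,.058],velocity=.12)
hand.move_gripper(0.0,120); o=get_obs(); print("grip",o["gripper_width"],o["grip_force"],o["position"])
bot.servo_line([*MAL,.26],velocity=.2)
v=u(MYAW+np.pi/2); ph=MARK+.045*v; g=ph+.078*u(MA); print("g",g)
bot.reach([*g,.26],q); bot.servo_line([*g,.206],velocity=.15); bot.dwell(.3)
f0=fz(); print("f0",f0,get_obs()["ft_torque"])
for z in np.arange(.204,.180,-.0015):
    bot.servo_line([*g,z],velocity=.02); bot.dwell(.15); f=fz()-f0; print(round(z,4),round(f,2),end="; ")
    if f>1.5: break
d=vision.read_camera("scene"); save(d,"st.png",(330,160,480,280),5)
print(get_obs()["position"],get_obs()["time_s"])
E
```

```text
grip 0.022449388720730913 117.77742862701416 [0.4984 0.4194 0.0591]
g [0.4938 0.1636]
f0 -3.3978837012751404 [ 0.0236  0.1514 -0.0014]
0.204 0.2; 0.2025 1.89; [0.4938 0.1636 0.2025] 82.275
```

Run:
```python
from h import *
np.set_printoptions(precision=4,suppress=True,linewidth=180)
p=get_obs()["position"]
for z in (.2025,.2015,.2005,.1995):
    bot.servo_line([*p[:2],z],velocity=.02); bot.dwell(.2); print(z,[round(fz()+3.398,2) for _ in range(1)],get_obs()["position"][2],get_obs()["ft_torque"])
s=vision.read_camera("scene");w=vision.read_camera("top")
im=np.hstack([cv2.resize(s["frame"][120:260,340:480],(400,400),interpolation=cv2.INTER_CUBIC),cv2.resize(w["frame"][130:230,220:320],(400,400),interpolation=cv2.INTER_CUBIC)])
cv2.imwrite("pics/st2.png",im[:,:,::-1])
```

```text
0.2025 [np.float64(0.02)] 0.20251463634901715 [ 0.0183  0.1185 -0.0106]
0.2015 [np.float64(1.13)] 0.20151679192329272 [-0.0066  0.1826  0.0073]
0.2005 [np.float64(1.29)] 0.20048817391862717 [0.0423 0.0851 0.0132]
0.1995 [np.float64(0.87)] 0.1994953531967756 [ 0.0199  0.1158 -0.0206]
```

View pics/st2.png

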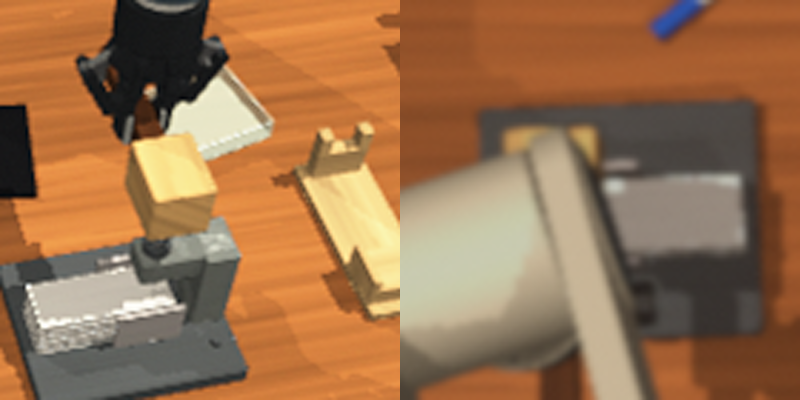

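The mallet head is level and centred over the punch head, not yet touching it. The earlier "contact" was sensor noise, so I'll average the force readings.

Run:
```python
from h import *
p=get_obs()["position"]
def F():
    r=[]
    for _ in range(10): bot.dwell(.02); r.append(fz())
    return np.mean(r)
bot.dwell(.2);f0=F();zc=None
for z in np.arange(.1985,.187,-.001):
    bot.servo_line([*p[:2],z],velocity=.03); f=F()-f0; print(round(z,4),round(f,2),end="; ")
    if f>1.6: zc=z; break
print(zc)
if zc:
    bot.servo_line([*p[:2],zc+.045],velocity=.15)
    bot.servo_line([*p[:2],zc-.0145],velocity=.3)
    o=get_obs(); print("hit",o["wrist_force"]-[0,0,f0],o["position"],zc-.0145)
    bot.servo_line([*p[:2],zc+.05],velocity=.3); bot.dwell(.2)
    print(F()-f0,get_obs()["gripper_width"],get_obs()["ft_torque"],get_obs()["time_s"])
```

```text
0.1985 0.51; 0.1975 0.4; 0.1965 0.5; 0.1955 0.06; 0.1945 2.13; 0.1945
hit [-1.01887958 -0.67950138  3.87410393] [0.4924246  0.16311392 0.17880333] 0.18
0.10310959768862915 0.022390464643503433 [ 0.02686553  0.15608955 -0.05647394] 88.1583
```

Run:
```python
from h import *
p=np.array([.4938,.1636])
def F(n=10):
    r=[]
    for _ in range(n): bot.dwell(.02); r.append(fz())
    return np.mean(r)
bot.servo_line([*p,.203],velocity=.15);bot.dwell(.2);f0=F();zc=None
for z in np.arange(.201,.187,-.001):
    bot.servo_line([*p,z],velocity=.03); f=F()-f0; print(round(z,4),round(f,2),end="; ")
    if f>1.6: zc=z; break
print(zc)
if zc:
    bot.servo_line([*p,zc+.045],velocity=.2)
    bot.servo_line([*p,zc-.0155],velocity=.3)
    o=get_obs(); print("hit",o["wrist_force"]-[0,0,f0],o["position"])
    for _ in range(4): bot.dwell(.03);o=get_obs();print(o["wrist_force"][2]-f0,o["position"])
    bot.servo_line([*p,zc+.05],velocity=.3); bot.dwell(.2)
    print(get_obs()["gripper_width"],get_obs()["time_s"])
```

```text
0.201 -0.1; 0.2 -0.25; 0.199 -0.02; 0.198 -0.08; 0.197 -0.03; 0.196 0.24; 0.195 -0.01; 0.194 -0.19; 0.193 -0.39; 0.192 -0.2; 0.191 -0.12; 0.19 0.03; 0.189 -0.17; 0.188 -0.29; 0.187 1.67; 0.187
hit [-0.6891869  -1.07209099  3.21925624] [0.49212786 0.16308787 0.17009624]
3.328631756212721 [0.49281982 0.16332857 0.17100763]
3.5101951676011134 [0.49338217 0.16352131 0.17166327]
1.9538449013197505 [0.49382416 0.16366649 0.17213064]
1.927907297325204 [0.49410277 0.16377164 0.17246043]
0.02207912969010004 96.625
```

```bash
cat >> h.py <<'E'
def F(n=10):
    r=[]
    for _ in range(n): bot.dwell(.02); r.append(fz())
    return np.mean(r)
def mallet_back():
    q=down(MA); bot.servo_line([*get_obs()["position"][:2],.26],velocity=.25)
    bot.reach([*MAL,.26],q); bot.servo_line([*MAL,.085],velocity=.25); f0=fz()
    for z in (.075,.069,.065,.062,.060):
        bot.servo_line([*MAL,z],velocity=.05); f=fz()-f0; print("lower",z,round(f,2))
        if f>25: break
    hand.move_gripper(.06,120); bot.dwell(.1)
E
python3 - <<'E'
from h import *
np.set_printoptions(precision=4,suppress=True,linewidth=180)
mallet_back()
bot.servo_line([*MAL,.058],velocity=.1); hand.move_gripper(0.0,120); o=get_obs(); print("grip",o["gripper_width"],o["grip_force"],o["position"])
bot.servo_line([*MAL,.26],velocity=.25)
p=np.array([.4938,.1636]); bot.reach([*p,.26],down(MA)); bot.servo_line([*p,.205],velocity=.2); bot.dwell(.15); f0=F(); zc=None
for z in np.arange(.199,.184,-.001):
    bot.servo_line([*p,z],velocity=.05); f=F(6)-f0; print(round(z,4),round(f,2),end="; ")
    if f>1.6: zc=z; break
print(zc,get_obs()["time_s"])
E
```

```text
lower 0.075 10.76
lower 0.069 8.98
lower 0.065 9.16
lower 0.062 14.31
lower 0.06 13.5
grip 0.022325519525317656 117.99564242362976 [0.4981 0.4192 0.0584]
0.199 0.31; 0.198 0.28; 0.197 0.13; 0.196 0.16; 0.195 0.21; 0.194 2.06; 0.194 106.1333
```

Run:
```python
from h import *
np.set_printoptions(precision=4,suppress=True,linewidth=180)
p=np.array([.4938,.1636]); bot.servo_line([*p,.205],velocity=.1); bot.dwell(.15); f0=F()
bot.servo_line([*p,.225],velocity=.15)
bot.servo_line([*p,.1785],velocity=.15)
o=get_obs(); print("hit",fz()-f0,o["position"]); print(F(5)-f0,get_obs()["position"])
bot.servo_line([*p,.206],velocity=.25); bot.dwell(.15); f0=F(); zc=None
for z in np.arange(.199,.184,-.0015):
    bot.servo_line([*p,z],velocity=.05); f=F(6)-f0; print(round(z,4),round(f,2),end="; ")
    if f>1.6: zc=z; break
print(zc,get_obs()["time_s"])
```

```text
hit 2.7801754439895148 [0.4934 0.1634 0.1777]
3.081113516151742 [0.4935 0.1635 0.1782]
0.199 0.26; 0.1975 0.5; 0.196 0.32; 0.1945 0.12; 0.193 0.09; 0.1915 -0.14; 0.19 0.27; 0.1885 1.94; 0.1885 110.95
```

Run:
```python
from h import *
np.set_printoptions(precision=4,suppress=True,linewidth=180)
p=np.array([.4938,.1636]); bot.servo_line([*p,.200],velocity=.1); bot.dwell(.15); f0=F()
for dz in (.005,.009,.011,.0125,.014,.015,.016):
    bot.servo_line([*p,.189-dz],velocity=.04); f=F(6)-f0; print(dz,round(f,2),end="; ")
    if f>6: break
print()
zb=.189-dz
bot.servo_line([*p,.215],velocity=.25)
bot.servo_line([*p,zb-.006],velocity=.16)
print("hit",fz()-f0,get_obs()["position"],F(5)-f0)
bot.servo_line([*p,.206],velocity=.25); print(get_obs()["time_s"])
```

```text
0.005 2.28; 0.009 2.41; 0.011 2.97; 0.0125 3.14; 0.014 12.05; 
hit 2.8687799949424084 [0.4926 0.1632 0.1678] 3.065733975038733
114.7083
```

Run:
```python
from h import *
from scipy.optimize import minimize
np.set_printoptions(precision=4,suppress=True,linewidth=180)
mallet_back()
bot.servo_line([*MAL,.16],velocity=.2)
o=get_obs();print(o["time_s"],o["gripper_width"])
def rectfit(d,L,z,x0):
    g=cv2.cvtColor(d["frame"],cv2.COLOR_RGB2GRAY)
    bh=cv2.GaussianBlur(cv2.morphologyEx(g,cv2.MORPH_BLACKHAT,np.ones((7,7),np.uint8)).astype(np.float32),(0,0),1.0)
    bh=np.minimum(bh,40)
    def f(p):
        w,l=.025+p[3],.065+p[3]; t=np.linspace(-1,1,60)
        P=np.r_[np.c_[t*w,0*t-l],np.c_[t*w,0*t+l],np.c_[0*t+w,t*l],np.c_[0*t-w,t*l]]
        c,s=np.cos(p[2]),np.sin(p[2]); Q=np.c_[P[:,0]*c-P[:,1]*s+p[0],P[:,0]*s+P[:,1]*c+p[1],0*P[:,0]+z]
        q=proj(d,Q).astype(np.float32)
        return -float(cv2.remap(bh,q[:,0],q[:,1],cv2.INTER_LINEAR).mean())
    best=None
    for dx in (-.003,0,.003):
      for dy in (-.003,0,.003):
        r=minimize(f,[x0[0]+dx,x0[1]+dy,x0[2],.0005],method="Nelder-Mead",options=dict(initial_simplex=np.array([x0[0]+dx,x0[1]+dy,x0[2],.0005])+np.vstack([np.zeros(4),np.diag([.003,.003,.02,.001])]),xatol=1e-5,fatol=1e-4))
        if best is None or r.fun<best.fun: best=r
    return best.x,best.fun
d=dict(np.load("wb.npz"))
print("wrist",rectfit(d,None,.006,[.4735,-.4089,-1.447]))
print("blank in wb",[b[:4] for b in blanks(d,amin=3000,amax=30000)])
t=vision.read_camera("top"); print("top",rectfit(t,None,.006,[.4735,-.410,-1.447]))
t0=cv2.imread("pics/top0.png")[:,:,::-1].astype(int); df=np.abs(t["frame"].astype(int)-t0).mean(2)[165:250,155:200]
print("rest diff mean/max",df.mean(),df.max())
```

```text
lower 0.075 6.13
lower 0.069 6.61
lower 0.065 6.47
lower 0.062 11.28
lower 0.06 12.34
119.4917 0.05984178291419107
wrist (array([ 0.4736, -0.4083, -1.4417,  0.0008]), np.float64(-36.13451385498047))
blank in wb [(array([ 0.4652, -0.2814]), np.float64(-0.1438447873262323), 128.94827270507812, 48.8995475769043), (array([ 0.4575, -0.1551]), np.float64(0.13914783669068642), 128.77908325195312, 48.921234130859375)]
top (array([ 0.4741, -0.4066, -1.3541,  0.0006]), np.float64(-16.89099884033203))
rest diff mean/max 15.846100217864922 110.66666666666667
```

```bash
cat >> h.py <<'E'
BRD=np.array([.4736,-.4083]); BA=.1291
def carry(level,bn,off=.05):
    a=MYAW+np.pi/2; v=u(a); m=MARK-off*v; z=.02+.008*level+GZ; q=down(a)
    hand.move_gripper(.066,80); bot.reach([*m,z+.05],q); bot.servo_line([*m,z],velocity=.12); hand.move_gripper(.03,80)
    o=get_obs(); print("w",o["gripper_width"],o["grip_force"],end=" ")
    bot.servo_line([*m,z+.003],velocity=.05); bot.servo_line([*(m-.13*v),z+.003],velocity=.15); bot.servo_line([*(m-.13*v),.13],velocity=.25)
    g=BRD-(off+.0008)*u(BA); q=down(BA); zb=.006+.008*bn+GZ
    bot.reach([*g,zb+.08],q); bot.servo_line([*g,zb+.006],velocity=.15); bot.servo_line([*g,zb+.0008],velocity=.04)
    hand.move_gripper(.066); bot.servo_line([*g,zb+.07],velocity=.2); print(get_obs()["time_s"])
E
python3 - <<'E'
from h import *
np.set_printoptions(precision=4,suppress=True,linewidth=180)
bot.servo_line([*MAL,.26],velocity=.3)
carry(3,0)
t=vision.read_camera("top")
t0=cv2.imread("pics/top0.png")[:,:,::-1].astype(int); df=np.abs(t["frame"].astype(int)-t0).mean(2)[165:250,155:200]
print("rest diff",df.mean(),df.max(),(df>25).sum())
bot.reach([.42,-.41,.16],down(.1)); bot.dwell(.2)
d=vision.read_camera("wrist");np.savez("wb1.npz",**d)
for z in (.022,): print([b[:4] for b in blanks(d,z=z,amin=3000,amax=30000)])
print("top",[(b[0],b[1],b[2],b[3]) for b in blanks(t,z=.022) if b[0][1]<-.3])
E
```

```text
w 0.04815043890227567 83.32294374704361 127.4417
rest diff 5.828583877995643 76.66666666666667 114
[(array([ 0.472 , -0.4068]), np.float64(0.13939715850298828), 129.35250854492188, 49.537208557128906)]
top [(array([ 0.4218, -0.6175]), np.float64(0.791466242520221), 118.08638763427734, 68.7966079711914), (array([ 0.486 , -0.4069]), np.float64(0.13136032089961747), 103.10850524902344, 50.46617126464844)]
```

Run:
```python
from h import *
np.set_printoptions(precision=4,suppress=True,linewidth=200)
d=dict(np.load("wb1.npz")); f=d["frame"].astype(int)
def loc(x,y,z): # board coords (x across, y along)
    c=BRD+x*u(BA-np.pi/2)+y*u(BA); return [*c,z]
def prof(pts,lab):
    q=proj(d,pts).astype(np.float32); g=f.mean(2).astype(np.float32)
    print(lab,cv2.remap(g,q[:,0],q[:,1],cv2.INTER_LINEAR).ravel().round().astype(int))
s=np.arange(-5,5.1,.5)/1000
for y in (-.05,-.03,-.01):
    prof([loc(-.025+k,y,.006) for k in s],f"left y{y} z6 "); prof([loc(.025+k,y,.006) for k in s],f"right y{y} z6")
    prof([loc(-.025+k,y,.022) for k in s],f"left y{y} z22"); prof([loc(.025+k,y,.022) for k in s],f"right y{y} z22")
for x in (-.015,0,.015):
    prof([loc(x,-.065+k,.006) for k in s],f"front x{x} z6"); prof([loc(x,-.065+k,.022) for k in s],f"front x{x} z22"); prof([loc(x,.065+k,.022) for k in s],f"back x{x} z22")
t=vision.read_camera("top")["frame"]; t0=cv2.imread("pics/top0.png")[:,:,::-1]
for i in (t0,t):
    h=cv2.cvtColor(i[160:255,150:205],cv2.COLOR_RGB2HSV); m=(h[...,2]<110)&(h[...,1]>120)&(h[...,0]<15); m[:35]=0; ys,xs=np.nonzero(m[:,10:35]); print("handle",len(xs),xs.mean(),ys.mean(),ys.max())
    m=(h[...,0]>18)&(h[...,0]<30)&(h[...,2]>170); ys,xs=np.nonzero(m[:40]); print("head",len(xs),xs.mean(),ys.mean())
```

```text
left y-0.05 z6  [142 143 144 146 153 162 176 187 190 191 191 192 194 194 194 195 196 196 195 196 197]
right y-0.05 z6 [197 195 194 194 193 193 193 193 192 181 162 126  83  96 113 119 123 124 126 134 146]
left y-0.05 z22 [142 141 141 142 142 143 146 150 163 176 187 193 192 192 193 195 195 195 195 194 195]
right y-0.05 z22 [193 193 192 193 192 190 173 151 105  90 108 118 124 124 124 124 128 136 151 168 168]
left y-0.03 z6  [143 144 144 142 143 147 168 190 191 192 192 192 192 193 194 195 196 196 196 197 198]
right y-0.03 z6 [196 196 196 196 195 195 194 193 190 177 157 117  80  93 106 117 123 124 129 137 152]
left y-0.03 z22 [142 141 142 143 144 144 148 155 169 187 190 192 192 192 193 193 193 195 196 196 197]
right y-0.03 z22 [195 194 194 195 194 191 170 141  96  92 109 117 123 123 127 136 152 168 168 169 169]
left y-0.01 z6  [142 143 145 147 153 163 178 194 194 193 193 193 193 193 193 193 193 195 197 196 196]
right y-0.01 z6 [197 196 196 196 195 194 195 193 190 169 144 106  83  99 111 119 123 124 124 125 134]
left y-0.01 z22 [142 143 143 142 142 144 146 154 166 188 195 193 193 193 192 1
[... 522 characters left out ...]
193 194 194]
front x0 z22 [159 158 158 158 158 158 160 162 169 177 186 194 194 194 195 195 195 194 194 194 194]
back x0 z22 [191 191 190 190 190 184 168 120 117 144 145 145 145 146 144 144 145 146 146 146 146]
front x0.015 z6 [140 138 140 148 160 181 192 193 194 193 192 193 193 193 193 192 193 193 193 193 193]
front x0.015 z22 [165 166 166 166 165 165 164 156 146 143 140 138 138 145 156 176 187 188 190 193 193]
back x0.015 z22 [182 182 182 182 181 180 170 149 122 147 154 153 152 153 153 153 153 153 153 154 153]
handle 416 12.59375 60.30769230769231 84
head 347 21.12680115273775 22.24207492795389
handle 439 12.505694760820045 57.89293849658314 82
head 196 17.459183673469386 21.392857142857142
```

```bash
python3 - <<'E'
from h import *
import h
np.set_printoptions(precision=4,suppress=True,linewidth=180)
g0=BRD-.0508*u(BA); new=BRD+.0011*u(BA-np.pi/2)+.00115*u(BA); print(new); g1=new-.0508*u(BA)
q=down(BA); z=.006+GZ
bot.reach([*g0,z+.04],q); bot.servo_line([*g0,z],velocity=.12); hand.move_gripper(.03,80)
bot.servo_line([*g0,z+.0015],velocity=.04); bot.servo_line([*g1,z+.0015],velocity=.02); bot.servo_line([*g1,z+.0004],velocity=.04)
hand.move_gripper(.066); bot.servo_line([*g1,z+.07],velocity=.2)
open("h.py","a").write(f"BRD=np.array([{new[0]:.5f},{new[1]:.5f}])\n"); h.BRD=new
h.carry(1,2); h.carry(0,4)
bot.reach([.42,-.41,.18],down(.1)); bot.dwell(.2)
d=vision.read_camera("wrist");np.savez("wb2.npz",**d)
save(d,"wb2.png")
t=vision.read_camera("top");save(t,"tend.png"); print(get_obs()["time_s"])
E
cat > bp.py <<'E'
from h import *
def bprof(name,zt):
    R0=np.array([.4736,-.4083]); d=dict(np.load(name)); g=d["frame"].mean(2).astype(np.float32)
    def loc(x,y,z): return [*(R0+x*u(BA-np.pi/2)+y*u(BA)),z]
    s=np.arange(-6,6.1,.5)/1000
    def prof(pts,lab):
        q=proj(d,pts).astype(np.float32); print(lab,cv2.remap(g,q[:,0],q[:,1],cv2.INTER_LINEAR).ravel().round().astype(int))
    for y in (-.05,-.02,.0): prof([loc(-.025+k,y,zt) for k in s],f"L {y}"); prof([loc(.025+k,y,zt) for k in s],f"R {y}")
    for x in (-.015,0,.015): prof([loc(x,-.065+k,zt) for k in s],f"F {x}"); prof([loc(x,.065+k,zt) for k in s],f"B {x}")
E
python3 -c "
from bp import *
np.set_printoptions(linewidth=200)
bprof('wb2.npz',.046)"
```

```text
[ 0.4749 -0.4092]
w 0.048024045627312356 83.17718625068665 138.8667
w 0.0472852470531771 82.10890889167786 146.7917
147.4333
L -0.05 [157 157 156 155 156 156 155 155 154 155 156 158 164 173 183 192 192 192 194 195 195 196 197 196 197]
R -0.05 [198 196 196 195 195 195 194 194 193 190 186 169 152 130 125 126 125 124 125 125 124 125 125 124 123]
L -0.02 [146 145 144 143 144 144 143 143 143 144 150 160 178 193 193 193 194 194 193 194 194 195 196 197 198]
R -0.02 [198 197 197 197 195 194 193 192 189 172 149 116 117 125 126 127 126 126 126 126 125 125 125 125 124]
L 0.0 [146 145 144 143 143 143 143 142 139 145 157 183 196 195 195 195 194 194 195 194 194 196 198 198 197]
R 0.0 [197 197 197 196 195 195 196 187 170 134 122 124 125 126 126 126 126 126 125 125 125 125 124 124 123]
F -0.015 [163 164 164 164 164 163 164 164 164 164 164 164 164 165 169 176 188 193 193 193 193 193 193 193 193]
B -0.015 [194 194 194 195 196 194 194 194 194 193 192 185 168 137 139 149 149 147 147 147 148 148 147 147 147]
F 0 [158 159 159 159 159 159 159 159 159 159 160 159 159 160 164 173 182 191 194 193 193 194 194 194 195]
B 0 [196 193 193 194 194 193 193 195 195 194 193 193 186 164 143 148 148 149 149 148 148 148 148 149 148]
F 0.015 [168 168 167 167 167 167 167 168 167 167 167 167 167 167 165 159 149 143 141 144 150 171 194 194 194]
B 0.015 [195 195 194 194 195 195 194 193 193 194 192 193 192 188 170 159 154 154 154 153 153 154 153 152 152]
```

Run:
```python
from h import *
from bp import bprof
np.set_printoptions(precision=4,suppress=True,linewidth=200)
q=down(BA)
hand.move_gripper(.066,60)
for off,lev in ((.05,2.6),(.05,0.2),(.022,2.6)):
    g=BRD-(off+.0008)*u(BA); z=.006+.008*lev+GZ
    bot.servo_line([*g,.075],ori=q,velocity=.2); bot.servo_line([*g,z],velocity=.15)
    hand.move_gripper(.03,60); o=get_obs(); print(o["gripper_width"],o["grip_force"]); hand.move_gripper(.062)
    bot.servo_line([*g,.075],velocity=.2)
bot.reach([.42,-.41,.18],down(.1)); bot.dwell(.2)
d=vision.read_camera("wrist");np.savez("wb3.npz",**d); print(get_obs()["time_s"])
bprof("wb3.npz",.046)
print([b[:4] for b in blanks(d,z=.046,amin=3000,amax=40000)])
```

```text
0.048734689349247504 62.366455402225256
0.049149502003259626 62.949590384960175
0.048807243247502914 62.86498546600342
153.625
L -0.05 [157 157 156 155 155 154 155 155 155 155 156 151 147 143 159 188 192 193 193 193 193 195 196 197 197]
R -0.05 [198 199 199 198 197 196 195 194 193 194 194 185 170 134 119 123 126 127 125 124 124 124 124 124 124]
L -0.02 [146 145 145 145 145 144 145 143 142 143 148 157 173 189 193 195 194 194 195 194 194 195 196 198 198]
R -0.02 [199 199 199 198 197 196 196 195 195 189 174 140 126 126 127 128 128 127 126 126 126 125 125 124 125]
L 0.0 [146 145 144 142 142 143 142 142 143 149 159 178 191 195 196 195 195 194 194 195 196 197 197 197 198]
R 0.0 [198 198 198 196 196 196 195 193 190 173 154 129 125 126 126 126 127 126 126 125 125 125 125 125 124]
F -0.015 [164 163 163 163 164 164 164 164 164 164 164 164 165 168 176 185 190 194 194 195 195 195 195 194 193]
B -0.015 [196 195 195 196 195 195 195 195 195 195 194 194 183 167 149 150 150 150 150 150 149 148 149 148 148]
F 0 [159 159 159 159 159 159 158 158 159 160 160 159 159 161 164 175 188 192 195 196 196 196 195 196 196]
B 0 [194 193 193 194 194 193 194 194 193 193 193 192 187 174 143 138 149 149 149 149 148 148 149 149 147]
F 0.015 [167 167 167 167 169 169 169 169 168 169 169 168 168 168 166 164 151 135 142 152 170 184 190 194 194]
B 0.015 [195 195 195 195 195 194 195 195 195 195 194 195 196 190 175 155 154 153 153 154 153 153 153 154 153]
[(array([ 0.4746, -0.4072]), np.float64(0.15570011523482852), 129.46559143066406, 49.78995132446289)]
```

Run:
```python
from h import *
from bp import bprof
np.set_printoptions(precision=4,suppress=True,linewidth=200)
hand.move_gripper(.066,80)
def yaw(): 
    m=R.from_quat(get_obs()["orientation"]).as_matrix(); return np.arctan2(m[1,0],m[0,0])
# squeeze whole pack closer to its middle, turned a little clockwise
off=.03; g=BRD-(off+.0008)*u(BA); z=.006+.008*1.6+GZ
bot.servo_line([*g,.085],ori=down(BA),velocity=.25); bot.servo_line([*g,z],velocity=.15)
hand.move_gripper(.03,100); print("open yaw",yaw(),get_obs()["position"][:2]-g,get_obs()["gripper_width"])
bot.servo_line([*(g+.0004*u(BA-np.pi/2)),z],ori=down(BA-.022),velocity=.01); print(yaw())
hand.move_gripper(.062); bot.servo_line([*g,.085],velocity=.2)
bot.reach([.42,-.41,.18],down(.1)); bot.dwell(.2)
d=vision.read_camera("wrist");np.savez("wb4.npz",**d); print(get_obs()["time_s"])
bprof("wb4.npz",.046)
print([b[:4] for b in blanks(d,z=.046,amin=3000,amax=40000)])
bot.reach([.35,-.15,.25],down(.1)); t=vision.read_camera("top"); print([b[:4] for b in blanks(t,z=.046) if b[0][1]<-.3],get_obs()["time_s"])
save(t,"tend2.png")
```

```text
open yaw 0.12903053244153959 [ 0.0008 -0.0006] 0.04863720232314815
0.10658050293130628
156.8417
L -0.05 [158 158 158 157 156 155 156 155 154 155 156 152 151 152 169 191 192 193 193 194 194 196 197 197 197]
R -0.05 [199 199 199 198 196 195 194 194 193 194 194 186 167 135 125 125 125 125 124 124 125 124 124 124 124]
L -0.02 [147 146 145 144 144 144 145 144 143 145 146 147 154 165 181 191 193 194 195 195 195 194 195 196 197]
R -0.02 [199 200 199 198 198 198 197 197 196 197 193 185 157 124 125 127 128 128 128 127 126 126 125 125 125]
L 0.0 [147 146 145 143 143 143 143 142 142 143 145 143 145 150 174 194 195 195 196 195 194 195 195 195 197]
R 0.0 [200 200 199 199 199 198 198 197 196 197 192 182 148 124 126 126 126 127 127 126 125 125 125 124 124]
F -0.015 [164 164 163 164 165 164 164 163 163 164 165 165 164 162 163 166 183 196 195 194 194 193 193 194 194]
B -0.015 [196 196 197 197 196 196 196 196 196 196 196 196 194 180 164 149 148 148 148 149 148 148 149 148 148]
F 0 [159 160 160 160 160 160 159 158 158 159 159 159 160 161 162 167 174 186 196 196 195 195 195 195 195]
B 0 [194 194 194 195 195 195 194 195 195 195 195 194 190 180 152 149 149 149 149 149 149 148 150 149 148]
F 0.015 [168 168 168 168 169 168 168 169 169 169 168 168 166 163 152 138 138 139 141 145 155 169 188 195 195]
B 0.015 [194 194 194 195 195 194 194 194 195 196 195 194 192 184 157 144 154 155 154 154 154 154 154 153 152]
[(array([ 0.4749, -0.4081]), np.float64(0.13473306461739165), 129.49588012695312, 49.15237808227539)]
[(array([ 0.4752, -0.41  ]), np.float64(0.1483821147439408), 129.5133514404297, 50.72088623046875)] 157.9667
```

Run:
```python
from h import *
np.set_printoptions(precision=4,suppress=True,linewidth=200)
bot.servo_line([.40,0.0,.28],velocity=.4)
bot.reach([0.50,0.36,0.22],down(np.pi/2)); bot.dwell(.2)
d=vision.read_camera("wrist");np.savez("wm2.npz",**d)
d0=dict(np.load("wm.npz"))
for e in (d0,d):
    h=cv2.cvtColor(e["frame"][60:170,195:470],cv2.COLOR_RGB2HSV)
    m=((h[...,2]<95)&(h[...,1]>140)).astype(np.uint8)
    c=max(cv2.findContours(m,0,2)[0],key=cv2.contourArea); print("handle",cv2.minAreaRect(c),cv2.boundingRect(c))
    m=((h[...,0]>15)&(h[...,0]<28)&(h[...,2]>190)).astype(np.uint8)
    c=max(cv2.findContours(m,0,2)[0],key=cv2.contourArea); print("head",cv2.minAreaRect(c),cv2.boundingRect(c))
A=cv2.cvtColor(d0["frame"],7)[60:160,200:460];g=cv2.cvtColor(d["frame"],7)
for nm,(x0,y0,x1,y1) in dict(headblk=(375,85,450,145),tail=(205,95,260,145),tray=(120,160,220,280)).items():
    T=cv2.cvtColor(d0["frame"],7)[y0:y1,x0:x1]; r=cv2.matchTemplate(g[y0-15:y1+15,x0-15:x1+15],T,cv2.TM_CCOEFF_NORMED); _,s,_,l=cv2.minMaxLoc(r); print(nm,s,l[0]-15,l[1]-15)
print(get_obs()["time_s"])
```

```text
handle ((90.58736419677734, 58.0706901550293), (28.28484344482422, 155.09906005859375), 89.1756591796875) (13, 43, 156, 31)
head ((215.0, 54.5), (67.0, 84.0), 90.0) (173, 21, 85, 68)
handle ((95.64413452148438, 57.09327697753906), (28.1878662109375, 155.02647399902344), 89.22052001953125) (18, 42, 156, 31)
head ((221.43182373046875, 53.998966217041016), (84.18729400634766, 67.2498550415039), 0.8680514693260193) (179, 21, 86, 68)
headblk 0.9185864329338074 6 0
tail 0.939651370048523 0 0
tray 0.8638666272163391 1 1
160.2417
```

Run:
```python
from h import *
q=down(MA); m=MAL; n=MAL+.0047*u(MA)
hand.move_gripper(.06,80); bot.reach([*m,.14],q); bot.servo_line([*m,.058],velocity=.15); hand.move_gripper(0,80)
bot.servo_line([*m,.063],velocity=.06); bot.servo_line([*n,.063],velocity=.03); bot.servo_line([*n,.0588],velocity=.06)
hand.move_gripper(.06); bot.servo_line([*n,.16],velocity=.2)
bot.reach([0.50,0.36,0.22],down(np.pi/2)); bot.dwell(.2)
d=vision.read_camera("wrist")
h=cv2.cvtColor(d["frame"][60:170,195:470],cv2.COLOR_RGB2HSV)
c=max(cv2.findContours(((h[...,2]<95)&(h[...,1]>140)).astype(np.uint8),0,2)[0],key=cv2.contourArea); print(cv2.minAreaRect(c))
bot.reach([.35,.15,.28],down(np.pi/2)); t=vision.read_camera("top")
print([b[:4] for b in blanks(t,z=.046) if b[0][1]<-.3],get_obs()["time_s"])
hand_in()
```

```text
((91.60310363769531, 59.02598190307617), (28.09325408935547, 155.10873413085938), 89.21517944335938)
[(array([ 0.47534167, -0.40992053]), np.float64(0.13769674679172939), 129.53994750976562, 51.0497932434082)] 167.525
the job is handed in; nothing more can be done
```

The job is handed in at 167.5 s of the 210 s limit: all five blanks were stacked on the press, the punch was struck down onto the pack, the mallet is back in its rest, and the blanks now lie in one pile on the carrier board, about 1.3 mm off the rectangle's centre by the camera. One blank was found turned in the press stack and was squared and flush before the first blow, and I struck four times because the mallet kept turning in the grip.

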